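Close up a shielded test box: tray home, then door shut

TASK

A circuit board waits in the drawn-out tray of the small grey shielded test box. With the fingertips, push the tray fully home into the box, and only then swing the box's side-hinged door fully shut. Only push: do not lift or shove the box away from where it stands, and leave the memory stick on its roof and the other things round about undisturbed.

Things in the scene. Friction and masses are not known exactly. Their poses are not given: they have to be found in the camera images.
- shield_box: Grey sheet-metal shielded test box, 150 (x) by 150 (y) by 90 mm high, standing loose on rubber feet on the work surface, about 3.5 kg. Origin: centre of its underside. Its open front faces its own -x (front plane at x = -75 mm); z is up. Its yaw at the start is about 0 to 0.6 rad, so the front faces the robot and may turn somewhat to the robot's right.
- tray_part (a joint): Travel of the aluminium tray, m: 0 = fully home (front plate 4 mm proud of the box's front plane), grows as the tray comes out along the box's -x; limit 0.11, starts at 0.04 to 0.085. Sliding friction is about 1.5 N; it stays where it is left and has a hard stop at 0. The circuit board is fixed in the tray.
- tray_front (a point): Centre of the outer face of the tray's upright front plate, 46 mm above the box's underside. The plate is 126 mm wide (box y), 52 mm high and faces the box's -x; a flat face with nothing to hold. Its axes are those of the box.
- door_part (a joint): Angle of the door, rad: 0 = shut (flat over the front, 8 mm before it), grows as it swings out; limit 2.1, starts at 1.5 to 1.8 (standing out from the front at the box's -y side). Hinge friction about 0.05 N m; it stays where it is left, with a hard stop at 0. Door and tray would be in each other's way if the door were swung in with the tray out.
- door_hinge (a point): Point on the door's upright hinge axis at mid height, at x = -86, y = -73, z = +47 mm in the box's frame (axes as the box). From it the door plate (6 mm thick, 78 mm high, its middle plane through the axis) reaches 146 mm: toward the box's +y when shut, toward its -x at 1.57 rad. To shut it, push the outer face, which looks to the box's -y at 1.57 rad and to its -x when shut.
- door_edge (a point): Middle of the free upright edge of the door, on its outer face, 146 mm from the hinge axis, 47 mm above the box's underside. Its axes turn with the door: y points from the hinge to this edge, -x out of the outer face.
- usb: Memory stick, 17x52x8 mm, lying loose on the rear half of the box's roof; origin at the centre of its underside. Leave it there.
- flux: Small bottle with a black cap, 30 mm across and 58 mm high, standing loose near the box; origin at the centre of its underside. Leave it.
- spool: Reel of solder, 52 mm across and 36 mm high, standing loose; origin at the centre of its underside. Leave it.
- terminal: Card terminal with keys, 146x75x28 mm, lying loose; origin at the centre of its underside. Leave it.
- spare: Spare ribbed knob, 24 mm across and 16 mm high, standing loose; origin at the centre of its underside. Leave it.
- tape_clear: Roll of clear tape, 55 mm across and 16 mm high, lying loose; origin at the centre of its underside. Leave it.
Things that resemble listed ones, but are neither listed nor needed, are in the scene too. There is more than one size of the shield_box; the one meant has the size given above.

How it is judged:
By the outcome, as a careful person would: the job done as asked, in the order asked, and still so for the second after the job is handed in, with the robot touching nothing.
It also fails if it takes over 48 s, if anything falls off the work surface, if the arm or the gripper's body presses on something with over 40 N, if the wrist force passes 120 N, or if a joint passes its speed limit or range.

ROBOT

A 6-joint arm with a two-finger parallel gripper is mounted at the origin on the work surface; the furniture and walls round the work are solid. World frame = base frame: x ahead of the robot, y to its left, z up, the work surface at z = 0. Lengths are in mm, angles in rad, forces in N, time in s.
With the tool pointing down it reaches from about 350 to 775 mm from the base axis. Payload 7.3 kg.
Tool frame: the origin (TCP) lies at the very end of the fingers, on their centre line; the grasp point (between the pads) lies 19 mm behind it; z points along the fingers, y is the line along which they close (so a half turn about z gives the same grasp; the last joint's range is limited). The gripper opens to 92 mm and grips with 3 to 60 N. Pads are 19 mm wide; open, the fingers measure 130 mm over their backs; the gripper's body (75 mm by 190 mm) begins 47 mm behind the grasp point.
Start: joints at [-1.279, 0.342, 1.524, -0, 1.275, -0.146], TCP at [222.597, -475.495, 226.741] pointing down, gripper open.
Joint ranges: [-2.53, 2.53], [-0.77, 2.02], [0.04, 2.7], [-1, 4.14], [0.28, 2.66], [-3.11, 3.11]. Speed limits (rad/s): [2.57, 2.57, 3.14, 3.14, 3.14, 3.14].

INTERFACE

Orientations are given as [roll, pitch, yaw] about the fixed x, y, z axes, in that order (R = Rz(yaw) Ry(pitch) Rx(roll)).
In Python, from plant import bot gives the robot as it stands.
- The arm moves only by the tool apply_moves, never from a script. Its argument "motion" is text: rows parted by semicolons, each of 4 numbers parted by spaces: the shift along the tool's x, y, z in m, then the turn about the tool's z in degrees. A call has 1 to 8 rows; each row shifts and turns the commanded pose from where the row before left it, along the tool's axes as they then stand; what a row does not reach is not made up. A row lasts 1/8 s, in which the tool goes at most 62.5 mm and 10.7 degrees, less where a joint would pass 70% of its speed; a pose out of reach is approached as far as the arm can. A call with a gripper value outside its range is refused whole. "fingers" is the opening, from -1 (shut) to 1 (fully open), set as the call begins (left out, the last holds). The fingers move at their own pace and stop on an object; the grip force is fixed at half the most. Time passes only in rows, so rows that do not move let the fingers close. It gives the time, the measured TCP pose, the force, the opening and the grip force at its end, in the units of the state.
- bot.get_obs(): the state, without advancing time (a new reading comes with each control period).
- bot.capture(name): name is "side" or "top"; returns a dict with "img" (480x640x3 uint8, blue, green, red), "range_z" (480x640 float32, mm along the optical axis (not along the pixel's ray), 0 where there is no reading), "fx", "fy", "cx", "cy" (pixels), "world_from_camera" (4x4, takes a point from camera to world coordinates). Camera axes: x right, y down, z forward; pixel columns grow to the right and rows downward; lengths in mm; the calibration is good to about 2 mm. A picture is of the moment at which its call begins.
- bot.close_job(): hands the job in; it is judged then, once.
Trained networks look in a picture, given as the dict that the camera call returned (one of the last four; its "shot" number tells which), for a name from the list of things; names that differ only in an ending like _2 or _b are one class to them, and where a whole thing is asked for, a point or a joint stands for the part that bears it (a point fixed in the world has none). Each returns a list of dicts, best first, with "p" (0 to 1); they miss things now and then, are a little off and sometimes report something else, mostly with a low value. They report only what shows in the picture. A call takes as long as a camera call. They do not tell look-alikes from the thing itself.
- bot.cut_out(picture, thing): "pixels" (480x640 bool, what is visible of it) and "point" ([column, row] in pixels, amid what is visible of it).
The state is a dict: "time": time; "joint_positions": joint angles; "dq": joint speeds; "tau": joint torques, N m; "tool_pos": TCP position; "tcp_rot": TCP orientation; "contact_force": force on the tool from outside, world axes, zero at the start; "moment": the same for the moment, N m; "grip_width": finger opening in mm; "finger_force": force on a finger pad.
Only numpy, scipy, OpenCV 4.12 (cv2) and the standard library are available. Lean on these libraries where they do the work, as an engineer would, in place of code of your own. Each camera call takes 0.05 s, during which the arm holds its last target. There are 200 camera calls.

## Working session

There is one attempt and no reset: what is moved stays moved. The work goes in short steps, Python scripts to look and compute and a tool call to move; the robot and the scene stay as the last step left them, time stands still between calls to the robot, and variables do not carry over. Pictures are saved under pics/ and viewed, at most 10 in all, crops included, and the job is handed in when it is done.

Besides the shell and the picture viewer there is one more tool, called as name(argument=value, ...) on one line, values as JSON. apply_moves: Moves the arm, as the interface text tells. Its arguments: {"type":"object","properties":{"motion":{"type":"string"},"fingers":{"type":"number"}},"required":["motion"]}

```bash
mkdir -p pics; ls; cat > h.py <<'E'
import numpy as np, cv2
from plant import bot
def world(p, m=None):
    z=p["range_z"]; v,u=np.nonzero((z>0) if m is None else (m&(z>0)))
    d=z[v,u]; c=np.stack([(u-p["cx"])/p["fx"]*d,(v-p["cy"])/p["fy"]*d,d,np.ones_like(d)])
    return (np.array(p["world_from_camera"])@c)[:3].T
E
python3 - <<'E'
from h import *
ims=[]
for n in("top","side"):
    p=bot.capture(n); cv2.imwrite(f"pics/{n}0.png",p["img"]); np.savez(f"{n}0.npz",**{k:p[k] for k in("img","range_z","fx","fy","cx","cy","world_from_camera")})
    for t in("shield_box","tray_front","door_edge","usb","flux","spool","terminal","spare","tape_clear"):
        for r in bot.cut_out(p,t)[:3]:
            if r["p"]<.3: continue
            w=world(p,r["pixels"]); 
            if len(w): print(n,t,round(r["p"],2),np.round(r["point"]),np.round(np.median(w,0)),np.round(np.percentile(w,2,0)),np.round(np.percentile(w,98,0)))
print(bot.get_obs())
E
```

```text
pics
top shield_box 0.95 [243. 156.] [801. 176.  67.] [747. 121.  10.] [870. 235.  72.]
top shield_box 0.57 [259. 251.] [566. 134.  90.] [421.  58.  16.] [675. 212.  95.]
top tray_front 0.97 [260. 286.] [500. 142.  30.] [464.  83.  25.] [537. 199.  75.]
top door_edge 0.82 [238. 178.] [752. 184.  43.] [746. 134.   6.] [758. 236.  67.]
top door_edge 0.57 [295. 307.] [445.  61.  79.] [379.  53.  13.] [515.  70.  90.]
top flux 0.61 [201. 289.] [497. 264.  42.] [486. 256.  14.] [511. 277.  61.]
top spool 0.81 [410. 307.] [ 447. -197.   37.] [ 425. -221.    3.] [ 470. -174.   40.]
top terminal 0.75 [465. 286.] [ 492. -323.   26.] [ 457. -393.   16.] [ 528. -255.   30.]
top terminal 0.39 [261. 250.] [566. 135.  90.] [424.  59.  25.] [675. 212.  95.]
top spare 0.65 [270. 353.] [357. 120.  17.] [346. 110.  11.] [367. 129.  21.]
top tape_clear 0.78 [449. 364.] [ 309. -275.   17.] [ 284. -300.    7.] [ 334. -251.   21.]
top tape_clear 0.3 [260. 285.] [500. 143.  30.] [464.  83.  23.] [537. 201.  75.]
side shield_box 0.87 [225. 203.] [795. 181.  67.] [749. 122.  21.] [870. 235.  71.]
side shield
[... 891 characters left out ...]
 -251.   18.]
{'time': 1.0, 'joint_positions': array([-1.27898736e+00,  3.42003195e-01,  1.52411323e+00, -1.68076240e-05,
        1.27538660e+00, -1.45976429e-01]), 'dq': array([ 0.00062157,  0.00108728, -0.0013446 , -0.00019713,  0.00108613,
        0.00029431]), 'tau': array([-2.73571131e-04, -4.31136882e+01, -2.44481868e+01,  7.19834073e-02,
        4.83310875e-02,  4.12166480e-05]), 'tool_pos': array([ 222.59715417, -475.49191258,  226.73422318]), 'tcp_rot': array([3.14150631e+00, 2.89467930e-05, 4.37790289e-01]), 'contact_force': array([ 0.26289589, -0.23913271,  0.2649584 ]), 'moment': array([ 0.013652  , -0.00810388, -0.01169077]), 'finger_force': 0.0, 'grip_width': 91.81591505970405}
```

View pics/top0.png

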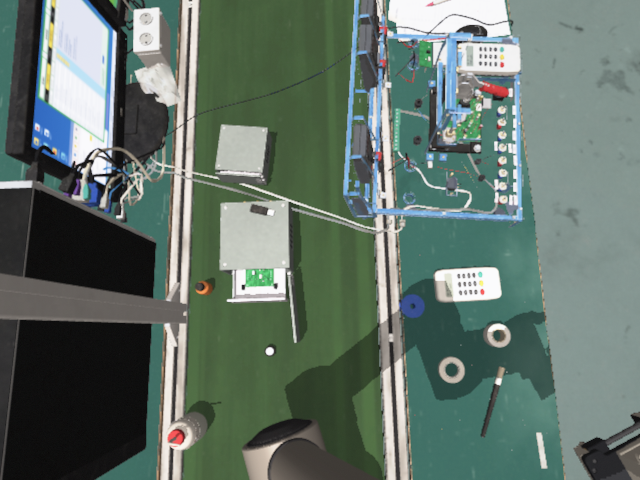

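View pics/side0.png

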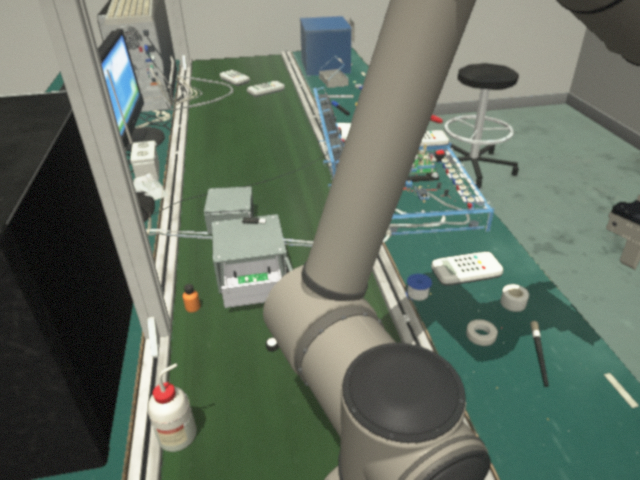

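The top view shows the box at about (255,235), with the tray drawn out at (258,285) and the door standing out at (295,307). The flux bottle is at (203,287) and the spare knob at (270,351). A smaller look-alike box is behind, at (243,152).

```bash
python3 - <<'E'
from h import *
p=dict(np.load("top0.npz")); w=world(p)
def sel(x0,x1,y0,y1,z0,z1): 
    a=w; return a[(a[:,0]>x0)&(a[:,0]<x1)&(a[:,1]>y0)&(a[:,1]<y1)&(a[:,2]>z0)&(a[:,2]<z1)]
r=sel(505,700,40,235,82,96); c=cv2.minAreaRect(r[:,:2].astype(np.float32)); print("roof",c,np.median(r[:,2]))
d=sel(370,505,40,90,60,95); print("door",cv2.minAreaRect(d[:,:2].astype(np.float32)),cv2.fitLine(d[:,:2].astype(np.float32),2,0,.01,.01).ravel(),d.min(0),d.max(0))
t=sel(440,490,80,215,55,85); print("plate",cv2.minAreaRect(t[:,:2].astype(np.float32)),t.min(0),t.max(0),np.median(t,0))
o=sel(330,700,-100,300,12,200); 
o2=sel(300,800,-140,300,100,400); print("high",len(o2),o2.min(0),o2.max(0))
E
```

```text
roof ((592.5265502929688, 141.85630798339844), (176.23416137695312, 152.45118713378906), 0.766083300113678) 91.56239502772706
door ((439.1884460449219, 72.58415222167969), (129.5486602783203, 29.382761001586914), 4.712835788726807) [9.9328673e-01 1.1567816e-01 4.4094748e+02 6.2178547e+01] [375.80504129  52.7929799   60.06554492] [504.89616413  89.40762639  91.85597673]
plate ((466.8193359375, 142.0096435546875), (6.908875942230225, 121.8822250366211), 0.3838746249675751) [463.02046145  81.06485794  55.07929173] [470.30263649 202.97252611  77.86720544] [466.6617076  141.61762826  72.87086075]
high 2320 [ 637.84117763 -138.46269623  100.02521223] [799.90020931 148.71066656 233.36699947]
```

apply_moves(motion="0 0 0 8.2; 0 0 0 8.2; 0 0 0 8.1; 0.03 -0.05 0 0; 0.03 -0.05 0 0; 0.03 -0.05 0 0; 0.03 -0.05 0 0; 0.03 -0.05 0 0", fingers=-1)

```text
time: 2.0
tool_pos: [370.8, -222.4, 227.0]
tcp_rot: [3.141, -0.001, 0.01]
contact_force: [0.9, -0.9, 0.2]
grip_width: 16.4
finger_force: 0.0
```

apply_moves(motion="0.007 -0.045 0 0; 0.007 -0.045 0 0; 0.007 -0.045 0 0; 0.007 -0.045 0 0; 0.007 -0.045 0 0; 0.007 -0.045 0 0; 0.007 -0.045 0 0; 0.002 -0.045 0 0")

```text
time: 3.0
tool_pos: [417.6, 138.1, 226.9]
tcp_rot: [3.142, -0.001, 0.01]
contact_force: [0.6, 0.1, -0.5]
grip_width: 0.5
finger_force: 0.0
```

apply_moves(motion="0 0 0.03 0; 0 0 0.03 0; 0 0 0.03 0; 0 0 0.03 0; 0 0 0.03 0; 0 0 0.028 0; 0 0 0 0")

```text
time: 3.88
tool_pos: [416.1, 136.3, 47.4]
tcp_rot: [3.141, 0.004, 0.01]
contact_force: [0.3, -0.1, -0.5]
grip_width: 0.5
finger_force: 0.0
```

```bash
python3 - <<'E'
from h import *
p=bot.capture("side"); cv2.imwrite("pics/s1.png",cv2.resize(p["img"][180:400,120:420],None,fx=2.5,fy=2.5))
print(bot.get_obs()["tool_pos"],bot.get_obs()["contact_force"])
E
```

```text
[417.13664548 136.46326103  48.58366984] [0.26815063 0.83020869 0.44683439]
```

View pics/s1.png

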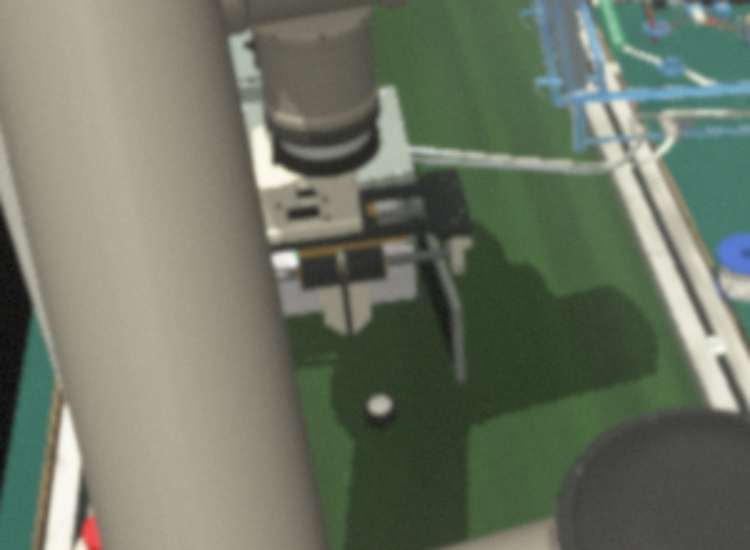

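The closed fingers are before the tray at crop (348,310), clear of the door at (450,310), and the gripper body is above the door.

apply_moves(motion="0.012 0 0 0; 0.012 0 0 0; 0.012 0 0 0; 0.012 0 0 0; 0.012 0 0 0; 0.01 0 0 0; 0.006 0 0 0; 0 0 0 0")

```text
time: 4.92
tool_pos: [493.9, 137.3, 48.6]
tcp_rot: [3.142, -0.001, 0.01]
contact_force: [-0.6, 0.6, -0.2]
grip_width: 0.4
finger_force: 0.0
```

apply_moves(motion="0.004 0 0 0; 0.004 0 0 0; 0.003 0 0 0; 0.002 0 0 0; 0 0 0 0")

```text
time: 5.55
tool_pos: [506.7, 137.4, 48.7]
tcp_rot: [3.142, -0.001, 0.01]
contact_force: [-0.8, -0.4, -0.9]
grip_width: 0.7
finger_force: 0.3
```

apply_moves(motion="0.002 0 0 0; 0.002 0 0 0; 0.001 0 0 0; 0 0 0 0")

```text
time: 6.05
tool_pos: [511.6, 137.5, 48.7]
tcp_rot: [3.142, -0.0, 0.01]
contact_force: [-0.5, -0.7, -0.4]
grip_width: 0.3
finger_force: 0.3
```

apply_moves(motion="0.002 0 0 0; 0.001 0 0 0; 0 0 0 0")

```text
time: 6.42
tool_pos: [514.6, 137.5, 48.7]
tcp_rot: [3.142, -0.0, 0.01]
contact_force: [-1.1, 0.1, -0.5]
grip_width: 0.5
finger_force: 0.3
```

```bash
python3 - <<'E'
from h import *
for n in("top","side"):
    p=bot.capture(n); cv2.imwrite(f"pics/{n}2.png",cv2.resize(p["img"][180:360,160:360],None,fx=3,fy=3)); 
    w=world(p); t=w[(w[:,0]>440)&(w[:,0]<535)&(w[:,1]>75)&(w[:,1]<215)&(w[:,2]>30)&(w[:,2]<77)]
    print(n,len(t),np.percentile(t[:,0],[0,5,20,50,80]) if len(t) else 0)
for i in range(3): print(bot.get_obs()["contact_force"])
E
```

```text
top 65 [523.70101293 524.26891038 524.66759079 525.08613802 527.70098965]
side 826 [501.14534797 504.39553913 523.99870235 526.62861314 528.37969975]
[-0.50906036 -1.14456502 -0.44071972]
[-0.50906036 -1.14456502 -0.44071972]
[-0.50906036 -1.14456502 -0.44071972]
```

View pics/side2.png

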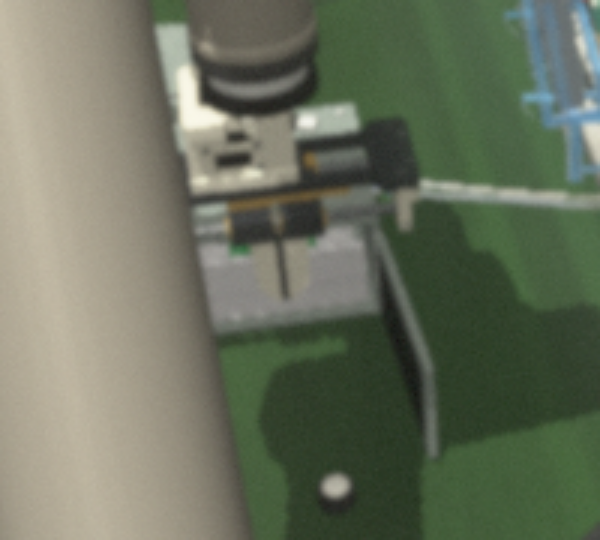

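The fingers at crop (283,270) press the plate. The plate face is now at x≈524 mm and has not reached the stop yet, so I push on gently.

apply_moves(motion="0.0015 0 0 0; 0.0015 0 0 0; 0 0 0 0")

```text
time: 6.9
tool_pos: [516.7, 137.5, 48.6]
tcp_rot: [3.141, 0.002, 0.01]
contact_force: [-5.4, -0.6, 2.2]
grip_width: 0.4
finger_force: 2.4
```

apply_moves(motion="0.001 0 0 0; 0 0 0 0")

```text
time: 7.15
tool_pos: [516.6, 137.5, 48.6]
tcp_rot: [3.141, 0.004, 0.01]
contact_force: [-8.4, -0.4, 6.0]
grip_width: 0.6
finger_force: 4.1
```

apply_moves(motion="-0.01 0 0 0; -0.02 0 0 0; 0 0 -0.035 0; 0 0 -0.04 0; 0 0 -0.035 0; -0.023 0.04 0 0; -0.023 0.045 0 0; -0.023 0.04 0 0")

```text
time: 8.15
tool_pos: [420.3, 10.3, 158.9]
tcp_rot: [3.141, -0.002, 0.011]
contact_force: [0.2, -0.6, 0.1]
grip_width: 0.4
finger_force: 0.0
```

apply_moves(motion="0 0 0 0; 0 0 0.035 0; 0 0 0.04 0; 0 0 0.035 0; 0 0 0 0")

```text
time: 8.78
tool_pos: [419.7, 12.4, 47.1]
tcp_rot: [-3.141, 0.004, 0.011]
contact_force: [0.2, 0.8, -0.1]
grip_width: 0.7
finger_force: 0.0
```

```bash
python3 - <<'E'
from h import *
p=bot.capture("top"); cv2.imwrite("pics/top3.png",cv2.resize(p["img"][180:370,160:360],None,fx=3,fy=3))
w=world(p)
d=w[(w[:,0]>360)&(w[:,0]<515)&(w[:,1]>45)&(w[:,1]<85)&(w[:,2]>75)&(w[:,2]<95)]
print(len(d),cv2.fitLine(d[:,:2].astype(np.float32),2,0,.01,.01).ravel(),d.min(0),d.max(0))
t=w[(w[:,0]>510)&(w[:,0]<540)&(w[:,1]>85)&(w[:,1]<200)]
for a,b in((60,80),(86,96)):
    s=t[(t[:,2]>a)&(t[:,2]<b)]; print(a,len(s),np.percentile(s[:,0],[0,2,10,50]) if len(s) else 0)
print(bot.get_obs()["tool_pos"],bot.get_obs()["contact_force"])
E
```

```text
31 [9.8864025e-01 1.5030126e-01 5.0537402e+02 6.7193947e+01] [495.89468684  63.59766613  75.15664006] [513.95360667  72.03259421  90.36652171]
60 185 [525.83063053 526.11477878 526.33866969 528.47004344]
86 245 [529.90315667 530.28935254 531.2055667  535.05883991]
[420.8155619   12.11868671  48.50721386] [0.80855422 0.14391138 0.31819451]
```

View pics/top3.png

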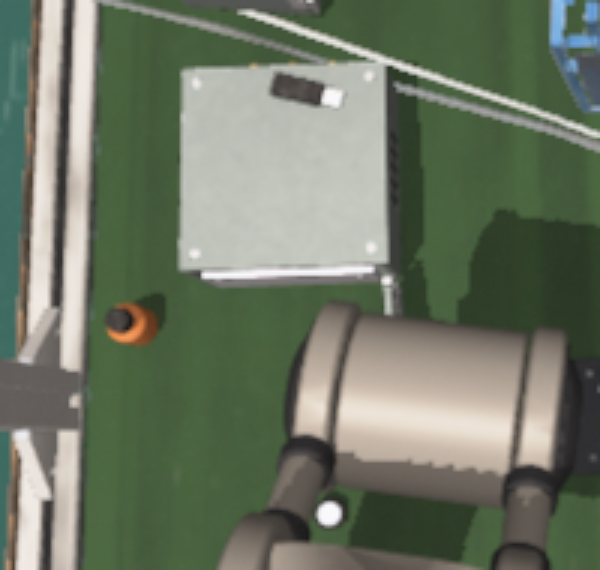

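The tray is home: its plate is at x=526 and the box front at 530, so it stands 4 mm proud. The stick, at crop (305,90), has not moved. Now I swing the door.

apply_moves(motion="-0.004 -0.011 0 0; 0 -0.011 0 0; -0.003 -0.015 0 0; -0.002 -0.015 0 0; 0.001 -0.015 0 0; 0.002 -0.016 0 0; 0.006 -0.015 0 0; 0.007 -0.015 0 0")

```text
time: 9.82
tool_pos: [426.8, 125.7, 48.6]
tcp_rot: [3.141, 0.0, 0.011]
contact_force: [-0.8, -1.1, -0.3]
grip_width: 0.1
finger_force: 0.4
```

apply_moves(motion="0.012 -0.013 0 0; 0.012 -0.013 0 0; 0.013 -0.008 0 0; 0.013 -0.008 0 0; 0.01 -0.003 0 0; 0.008 -0.003 0 0; 0.003 0 0 0; 0 0 0 0")

```text
time: 10.82
tool_pos: [497.0, 173.2, 48.7]
tcp_rot: [3.141, 0.0, 0.01]
contact_force: [-0.3, 1.0, 0.5]
grip_width: 0.2
finger_force: 0.0
```

apply_moves(motion="0.003 0 0 0; 0.002 0 0 0; 0.002 0 0 0; 0 0 0 0")

```text
time: 11.32
tool_pos: [504.2, 173.3, 48.7]
tcp_rot: [3.141, -0.0, 0.01]
contact_force: [0.4, 0.8, 0.9]
grip_width: 0.7
finger_force: 0.0
```

apply_moves(motion="0.001 0 0 0; 0.001 0 0 0; 0.001 0 0 0; 0 0 0 0")

```text
time: 11.82
tool_pos: [506.4, 173.4, 48.6]
tcp_rot: [3.141, 0.001, 0.01]
contact_force: [-3.4, 1.5, 1.3]
grip_width: 0.5
finger_force: 1.8
```

apply_moves(motion="0.001 0 0 0; 0.0005 0 0 0; 0 0 0 0")

```text
time: 12.2
tool_pos: [506.4, 173.4, 48.5]
tcp_rot: [3.141, 0.004, 0.01]
contact_force: [-7.6, 0.2, 6.4]
grip_width: 0.5
finger_force: 4.3
```

Hard stop reached. I back off, rise and look.

apply_moves(motion="-0.01 0 0 0; -0.025 0 0 0; -0.03 0 0 0; 0 0 -0.05 0; 0 0 -0.05 0; 0 0.05 -0.03 0; 0 0.06 0 0; 0 0.06 0 0")

```text
time: 13.2
tool_pos: [445.6, 1.2, 179.5]
tcp_rot: [3.141, -0.003, 0.011]
contact_force: [1.7, 0.0, -0.1]
grip_width: 0.3
finger_force: 0.0
```

apply_moves(motion="0 0.06 0 0; 0 0.06 0 0; 0 0.05 0 0; 0 0.02 0 0; 0 0 0 0")

```text
time: 13.82
tool_pos: [447.1, -187.7, 178.5]
tcp_rot: [3.142, -0.0, 0.008]
contact_force: [0.2, -0.3, -0.7]
grip_width: 0.7
finger_force: 0.0
```

```bash
python3 - <<'E'
from h import *
p=bot.capture("top"); cv2.imwrite("pics/top4.png",cv2.resize(p["img"][180:370,160:360],None,fx=3,fy=3))
w=world(p)
s=w[(w[:,0]>500)&(w[:,0]<525)&(w[:,1]>40)&(w[:,1]<240)&(w[:,2]>75)&(w[:,2]<92)]
print(len(s),s.min(0),s.max(0),cv2.fitLine(s[:,:2].astype(np.float32),2,0,.01,.01).ravel())
t=w[(w[:,0]>527)&(w[:,0]<700)&(w[:,1]>40)&(w[:,1]<235)&(w[:,2]>86)&(w[:,2]<96)]
print(cv2.minAreaRect(t[:,:2].astype(np.float32)))
E
```

```text
242 [515.75323392  66.60931586  75.19640333] [524.42378474 212.50259655  90.83666035] [ 1.0007052e-02 -9.9994993e-01  5.1902673e+02  1.3975333e+02]
((605.3984375, 142.28543090820312), (150.48858642578125, 150.626220703125), 0.5144338011741638)
```

View pics/top4.png

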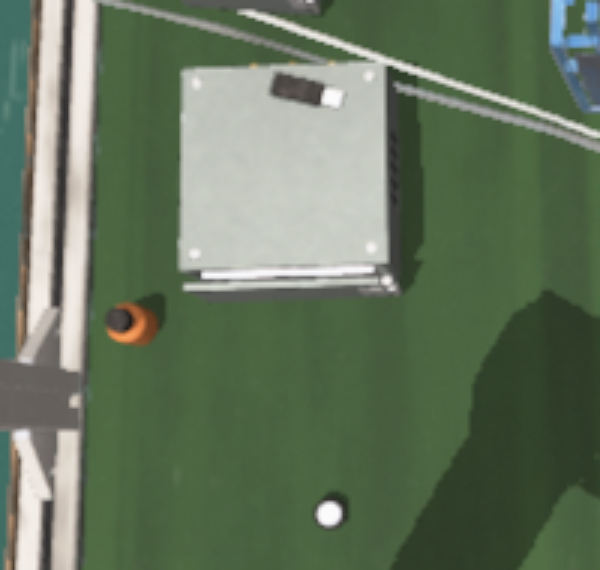

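The door is shut: it runs from crop (185,287) to (395,287), with its middle plane at x=519, parallel to the front. The tray is still home behind it, and the box, stick, flux bottle and knob have not moved.

```bash
python3 -c "
from plant import bot
print(bot.close_job())"
```

```text
the job is handed in; nothing more can be done
None
```

The tray was pushed fully home and then the door swung fully shut. The last picture shows the box, memory stick, flux bottle and spare knob where they were, and the job is handed in.

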